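Fold down the wall hook and hang the grey trivet

ROBOT

A 6-joint arm with a two-finger parallel gripper is mounted at the origin on the work surface. World frame = base frame: x ahead of the robot, y to its left, z up, the work surface at z = 0. Lengths are in m, angles in rad, forces in N, time in s.
With the tool pointing down it reaches from about 0.275 to 0.825 m from the base axis. Payload 4.9 kg.
Tool frame: the origin (TCP) lies midway between the tips of the shut fingers; the grasp point (between the pads) lies 19 mm behind it (bot.grip_depth is the distance from the TCP to the grasp point, in m); z points along the fingers, y is the line along which they close (so a half turn about z gives the same grasp; the last joint's range is limited). The gripper opens to 85 mm and grips with 20 to 120 N. Pads are 22 mm wide; open, the fingers measure 114 mm over their backs; the gripper's body (76 mm by 85 mm) begins 54 mm behind the grasp point. The pads swing forward as they close: fully open they stand 13 mm farther back than shut.
Start: joints at [-1.418, 0.326, -0.193, 1.052, 0, 1.437], TCP at [0.156, -0.528, 0.199] pointing down, gripper open.
Joint ranges: [-2.65, 2.65], [-0.97, 1.79], [-1.3, 1.35], [-1.93, 2.1], [-1.47, 1.37], [-3.14, 3.14]. Speed limits (rad/s): [2.57, 2.57, 3.14, 3.14, 3.14, 3.14].

INTERFACE

Orientations are given as a unit quaternion [w, x, y, z].
In Python, from cell import bot gives the robot as it stands. Calls block until the motion is done:
- bot.move_pose(position, orientation): joint-space move of the TCP to a pose.
- bot.move_linear(position, speed=0.15, rotation=None, until_force=None): straight line of the TCP; rotation=None keeps the orientation; speed is the mean speed in m/s. With until_force (N) it stops when the force on the tool has changed by that much, and returns True; else False.
- bot.goto_joints(angles): joint-space move.
- bot.set_gripper(opening, grasp_force=None): opening from 0.0 (shut) to 1.0 (fully open); grasp_force is the grip in N (None keeps the last); returns when the fingers have stopped.
- bot.wait(seconds).
- bot.solve_ik(position, orientation): joint angles nearest the present ones, or None.
- bot.camera(name): name is "side" or "top"; returns the picture (480x640x3 uint8, red, green, blue); there is no depth.
- bot.calibration(name): a dict with "mtx" (3x3 intrinsics, pixels), "k1" (the pictures are not rectified: a ray, as slopes to the right and down, at radius r is drawn at 1 + k1 r^2 times it, then the intrinsics apply), "extrinsics" (4x4, takes a point from world to camera coordinates). Camera axes: x right, y down, z forward; pixel columns grow to the right and rows downward; lengths in m; the calibration is good to about 2 mm. A picture is of the moment at which its call begins. calibration takes no time and is no camera call.
A pose or a line that the arm cannot do raises bot.PlanningError and nothing moves.
- bot.close_job(): hands the job in; it is judged then, once.
Trained networks look in the newest picture that a camera, given by its name, has taken for a name from the list of things; names that differ only in an ending like _2 or _b are one class to them, and where a whole thing is asked for, a point or a joint stands for the part that bears it (a point fixed in the world has none). Each returns a list of dicts, best first, with "confidence" (0 to 1); they miss things now and then, are a little off and sometimes report something else, mostly with a low value. They report only what shows in the picture. A call takes as long as a camera call. They do not tell look-alikes from the thing itself.
- bot.search_frame(camera, thing): "bbox" ([left, top, width, height] in pixels, round what is visible of it).
Readings, each from a call of its own:
- bot.read_clock(): time.
- bot.read_joint_positions(): joint angles.
- bot.read_joint_vel(): joint speeds.
- bot.read_joint_efforts(): joint torques, N m.
- bot.read_position(): TCP position.
- bot.read_tool_rot(): TCP orientation.
- bot.read_ft_force(): force on the tool from outside, world axes, zero at the start.
- bot.read_moment(): the same for the moment, N m.
- bot.read_gripper_width(): opening from 0.0 (shut) to 1.0 (fully open).
- bot.read_finger_force(): force on a finger pad.
Only numpy, scipy, OpenCV 4.12 (cv2) and the standard library are available. Lean on these libraries where they do the work, as an engineer would, in place of code of your own. Each camera call takes 0.05 s, during which the arm holds its last target. There are 200 camera calls.

TASK

Fold the brass flip hook on the oak panel all the way down until it sticks straight out, then take the grey ring trivet out of its stand and hang it on the hook by its centre hole. Leave the cork-coloured trivet where it stands, and let go of everything at the end.

Things in the scene. Friction and masses are not known exactly. Their poses are not given: they have to be found in the camera images.
- flip_hook (a joint): Angle of the brass flip arm: 0 = folded up flat against the panel, 1.57 (stop) = down, straight out, level; starts at 0 to 0.25. Flat bar 16 wide, 8 thick, 115 mm long from its pivot, with an end lip to 14 mm off its mid-line (pointing back over the panel when folded up, up when down). Folded up, its top 70 mm rise above the panel. Slightly stiff (1 N at its end), stays where left.
- hook_pivot (a point): Pivot of the flip arm, fixed, 155 mm above the work surface. z up, x along the panel's face (hinge axis), -y straight out of the panel, where the arm points when down. Oak panel: face 6 mm behind the pivot (+y), 160 mm wide, 18 mm thick, top edge 45 mm above the pivot. Behind it a drawer box with two jars, 35 mm lower than its top edge or more; free space above.
- grey_trivet_center (a point): Centre of the grey rigid ring trivet, 0.10 to 0.21 kg: outer diameter 160, hole 72 (band 44 wide), 12 mm thick. Its y axis is the ring's axis, level. It stands upright in a bamboo stand (side walls 55 mm high), centre 88 mm and top 168 mm above the work surface, and lifts straight out. Hung, its centre is about 31 mm below the level arm's mid-line.
- cork_trivet_center (a point): Centre of a second, cork-coloured trivet of the same shape and size in a stand of its own, same axes. Not to be moved.
Mind the look-alikes: they are no part of the job. Leave any blue look-alike of the part that bears grey_trivet_center alone.

How it is judged:
By the outcome, as a careful person would: the job done as asked, in the order asked, and still so for the second after the job is handed in, with the robot touching nothing.
It also fails if it takes over 66 s, if anything falls off the work surface, if the arm or the gripper's body presses on something with over 40 N, if the wrist force passes 120 N, or if a joint passes its speed limit or range.

## Working session

There is one attempt and no reset: what is moved stays moved. The work goes in short steps, each a Python script; the robot and the scene stay as the last script left them, time stands still between calls to the robot, and variables do not carry over. Pictures are saved under pics/ and viewed, at most 10 in all, crops included, and the job is handed in when it is done.

```bash
mkdir -p pics; ls; python3 - <<'E'
from cell import bot
import cv2
for c in("side","top"):
    im=bot.camera(c); cv2.imwrite(f"pics/{c}0.png",im[:,:,::-1])
    k=bot.calibration(c); print(c,k)
    for t in("flip_hook","grey_trivet_center","cork_trivet_center"):
        print(t,[(d["bbox"],round(d["confidence"],2)) for d in bot.search_frame(c,t)])
print(bot.read_clock(),bot.read_tool_rot())
E
```

```text
pics
side {'mtx': array([[615.99920202,   0.        , 325.42056863],
       [  0.        , 615.99920202, 230.25704426],
       [  0.        ,   0.        ,   1.        ]]), 'k1': -0.20364608798889222, 'extrinsics': array([[ 0.98149849, -0.19125027,  0.00916771, -0.50056488],
       [-0.12375178, -0.67017545, -0.73181307,  0.11009025],
       [ 0.14610343,  0.7171389 , -0.68144375,  1.61660031],
       [ 0.        ,  0.        ,  0.        ,  1.        ]])}
flip_hook [([310.2, 113.9, 3.0, 27.0], 0.75), ([300.5, 239.2, 64.5, 41.0], 0.22)]
grey_trivet_center [([356.8, 349.6, 58.5, 60.0], 0.68), ([296.9, 296.1, 63.2, 50.6], 0.59)]
cork_trivet_center [([299.6, 237.9, 65.2, 41.1], 0.68), ([298.1, 297.1, 63.7, 49.9], 0.2)]
top {'mtx': array([[614.21516322,   0.        , 333.04468198],
       [  0.        , 614.21516322, 237.93863574],
       [  0.        ,   0.        ,   1.        ]]), 'k1': -0.19671615104190454, 'extrinsics': array([[-0.01900475, -0.99968749, -0.01623989, -0.06495312],
       [-0.9961762 ,  0.02031835, -0.08497144,  0.51736355],
       [ 0.08527485,  0.01456293, -0.99625103,  1.65251277],
       [ 0.        ,  0.        ,  0.        ,  1.        ]])}
flip_hook [([185.0, 227.2, 9.6, 9.6], 0.4)]
grey_trivet_center [([422.1, 224.2, 20.8, 62.8], 0.9)]
cork_trivet_center [([353.5, 207.7, 7.1, 59.1], 0.67)]
0.4 [-1.38411514e-04  9.89732932e-01  1.42929019e-01  1.38067112e-05]
```

View pics/side0.png

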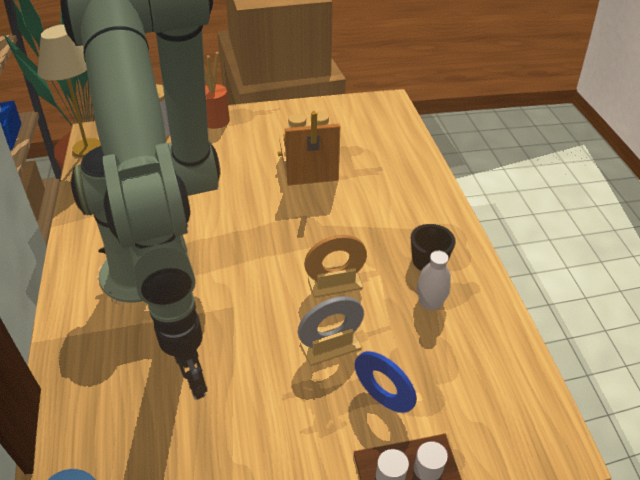

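View pics/top0.png

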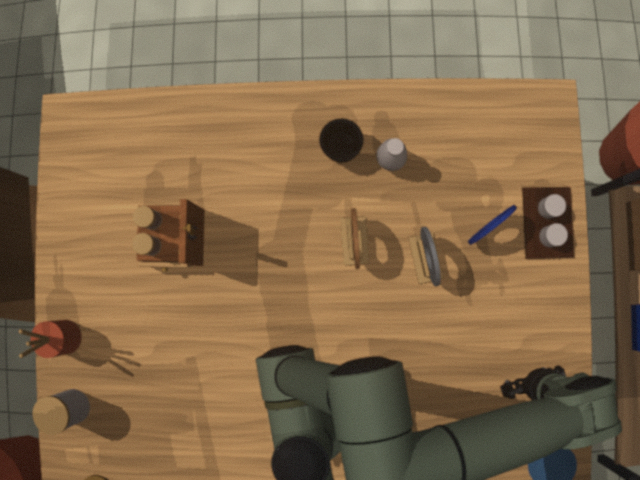

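The side view shows the panel at about (313,155) with the brass arm up at (313,128), the cork ring at (336,262), the grey ring at (331,322) and the blue look-alike at (386,382). In the top view the panel is at (193,233), cork at (355,238) and grey at (430,255). I'll zoom in on these for accurate points.

```bash
cat > h.py <<'E'
from cell import bot
import numpy as np, cv2
from scipy.spatial.transform import Rotation as R
def ray(c,px):
    k=bot.calibration(c); E=k["extrinsics"]
    d=np.array([k["k1"],0,0,0.])
    u=cv2.undistortPoints(np.array([[px]],float),k["mtx"],d)[0,0]
    return -E[:3,:3].T@E[:3,3], E[:3,:3].T@np.array([u[0],u[1],1])
def atz(c,px,z):
    o,d=ray(c,px); return o+d*(z-o[2])/d[2]
def proj(c,P):
    k=bot.calibration(c);E=k["extrinsics"];P=np.atleast_2d(np.asarray(P,float))
    return cv2.projectPoints(P,cv2.Rodrigues(E[:3,:3])[0],E[:3,3],k["mtx"],np.array([k["k1"],0,0,0.]))[0][:,0]
def tri(a,b):
    (o1,d1),(o2,d2)=ray("side",a),ray("top",b)
    s=np.linalg.lstsq(np.c_[d1,-d2],o2-o1,rcond=None)[0]
    p,q=o1+s[0]*d1,o2+s[1]*d2
    return (p+q)/2,np.linalg.norm(p-q)
E
python3 - <<'E'
import cv2,numpy as np
s=cv2.imread('pics/side0.png');t=cv2.imread('pics/top0.png')
f=lambda i,x,y,w,h:cv2.resize(i[y:y+h,x:x+w],(400,300),interpolation=cv2.INTER_CUBIC)
a=f(s,270,105,80,60*1+0);
a=f(s,260,100,112,84);b=f(s,280,280,112,84);c=f(t,130,190,112,84);d=f(t,380,210,112,84)
cv2.imwrite('pics/z.png',np.vstack([np.hstack([a,b]),np.hstack([c,d])]))
E
```

```text
(no output)
```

View pics/z.png

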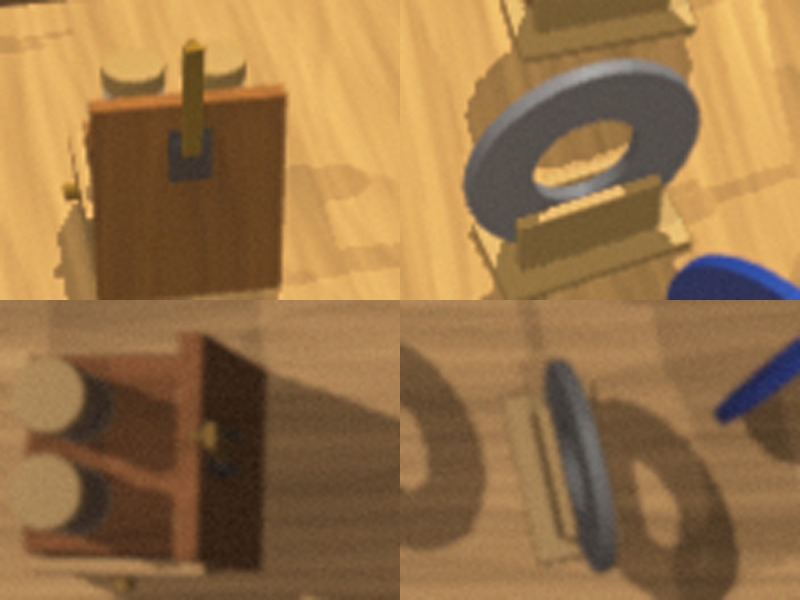

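```bash
cat > fit.py <<'E'
from h import *
from scipy.optimize import least_squares as LS
import sys
def ring(p,z=.088):
    x,y,a=p; t=np.linspace(0,2*np.pi,180); ex=np.array([np.cos(a),np.sin(a),0]); ey=np.array([-np.sin(a),np.cos(a),0])
    return np.concatenate([np.array([x,y,z])+s*.006*ey+.08*(np.cos(t)[:,None]*ex+np.sin(t)[:,None]*[0,0,1]) for s in(-1,1)])
def res(p):
    s=proj("side",ring(p));t=proj("top",ring(p))
    return np.array([s[:,0].min()-298.2,s[:,1].min()-296.8,s[:,0].max()-363.7,t[:,1].min()-226.5,t[:,1].max()-286.2,t[:,0].min()-420.6,t[:,0].max()-440.2])
g0=atz("top",(430,256),.1)
for a0 in(-.3,.3):
    r=LS(res,[g0[0],g0[1],np.pi/2*0+ (0+a0)],x_scale=[.01,.01,.1],diff_step=1e-4) ; print("ring",r.x,r.cost,r.fun.round(1))
    r=LS(res,[g0[0],g0[1],a0],x_scale=[.01,.01,.1],diff_step=1e-4)
def pan(p):
    x,y,a=p; Rz=R.from_euler('z',a).as_matrix(); P=np.array([x,y,.155])
    L=[[-.08,.006,.045],[.08,.006,.045]]
    B=[[-.08,.024,.045],[.08,.024,.045]]
    return np.array(L)@Rz.T+P,np.array(B)@Rz.T+P
def resp(p):
    f,b=pan(p)
    T=np.array([[186.8,200.4],[185.4,262.8]]);Bk=np.array([[180,200.4],[178.2,262.8]]);S=np.array([[285.8,130.8],[339.8,127.2]])
    ft,bt=proj("top",f),proj("top",b)
    if ft[0,1]<ft[1,1]: T,Bk=T,Bk
    else: T,Bk=T[::-1],Bk[::-1]
    s=proj("side",f); 
    if s[0,0]>s[1,0]:S=S[::-1]
    return np.r_[(ft-T).ravel(),(bt-Bk).ravel(),(s-S).ravel()]
p0=atz("top",(186,231),.2)
for a0 in(-1.57,1.57,0,3.1):
    r=LS(resp,[p0[0],p0[1],a0]);print("panel",r.x,r.cost,r.fun.round(1))
print(atz("side",(312,145),.155),atz("top",(353,238),.16))
E
python3 fit.py
```

```text
ring [ 0.45761    -0.32837007 -0.23787559] 7.937867625289316 [-2.9  0.7  2.5 -0.8  0.2 -0.4 -0.4]
ring [ 0.45773873 -0.33006306  0.1915831 ] 1.9531415745572505 [-1.3 -0.6  0.6 -0.9  0.2 -0.1  0.7]
panel [ 0.52483431  0.27930264 -0.02501543] 3.3392373636674546 [-0.   0.7  0.3 -1.3  0.1  0.6  0.1 -1.3 -1.2  0.2 -0.3 -1. ]
panel [0.52598586 0.3073526  3.11288226] 116.8057000784375 [-5.8 -1.4 -6.5  0.4  8.  -1.4  7.8  0.5 -1.1 -3.9 -1.7 -2.9]
panel [ 0.52483431  0.27930264 -0.0250153 ] 3.3392373636471007 [-0.   0.7  0.3 -1.3  0.1  0.6  0.1 -1.3 -1.2  0.2 -0.3 -1. ]
panel [0.52598585 0.3073526  3.11288316] 116.80570007610994 [-5.8 -1.4 -6.5  0.4  8.  -1.4  7.8  0.5 -1.1 -3.9 -1.7 -2.9]
[0.52106494 0.26770013 0.155     ] [ 0.50295753 -0.12700342  0.16      ]
```

```bash
cat >> h.py <<'E'
A=-0.025; PIV=np.array([.5248,.2793,.155])
Rz=R.from_euler('z',A).as_matrix()
def q(yaw):
    v=(R.from_euler('z',yaw)*R.from_euler('x',np.pi)).as_quat(); return [float(v[3]),*map(float,v[:3])]
def pw(x,y,z): return list(PIV+Rz@np.array([x,y,z]))
def snap(c,n,x,y,w,h):
    im=bot.camera(c)[:,:,::-1]; return cv2.resize(im[y:y+h,x:x+w],(400,300),interpolation=cv2.INTER_CUBIC)
E
python3 - <<'E'
from h import *
p=bot.read_position(); bot.set_gripper(0.0,40)
bot.move_linear([p[0],p[1],.34],speed=.25)
bot.move_pose(pw(0,.04,.185),q(A))
print(bot.read_joint_positions(),bot.read_clock())
bot.move_linear(pw(0,.04,.082),speed=.15)
h=.013;r=.085
for i,th in enumerate(np.radians([5,20,35,50,65,78,86])):
    y=-r*np.sin(th)+.004*np.cos(th)+h; z=r*np.cos(th)+.004*np.sin(th)
    bot.move_linear(pw(0,y,z),speed=.08)
    print(round(np.degrees(th)),np.round(bot.read_ft_force(),1))
f=bot.move_linear(pw(0,-r+h,-.004),speed=.03,until_force=10)
print(f,bot.read_position(),bot.read_ft_force(),bot.read_clock())
y=bot.read_position()
bot.move_linear([y[0],y[1],.34],speed=.25)
a=snap("side","",230,80,160,120);b=snap("top","",110,170,160,120)
cv2.imwrite("pics/hook.png",np.hstack([a,b])); print(bot.read_clock())
E
```

```text
[ 4.24974011e-01  4.14548746e-01  2.92489821e-01  1.44877641e+00
 -1.25342755e-04 -2.69067185e+00] 5.3167
5 [-0.3 -0.  -0.7]
20 [0.4 0.4 0.1]
35 [-5.6 -6.9 20.1]
50 [-13.7 -23.8  41.3]
65 [-0.1 -0.1  0.5]
78 [-0.1 -0.3 -0.1]
86 [0.4 0.3 0.1]
False [0.52282538 0.20731742 0.15084076] [ 0.87351612  0.33254398 -0.67614274] 9.6917
10.7
```

View pics/hook.png

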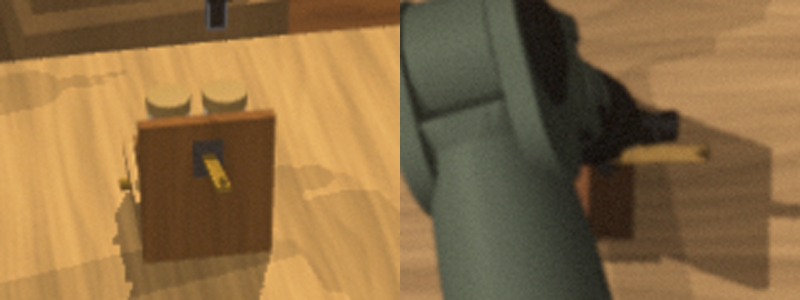

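The arm is folded out: tip at about (318,155) in the side view, about (393,232) in the top view. I'll check its angle and lateral position against the model, given the odd force peak midway.

```bash
python3 - <<'E'
from h import *
# tip pixel side: crop(222..,188)->; top tip (708,152)
st=(230+222*.4,80+186*.4); tt=(110+308*.4,170+152*.4); tb=(110+220*.4,170+155*.4)
print(tri(st,tt),"tip meas"); print("top arm z.16",atz("top",tt,.16),atz("top",tb,.16))
for th in(90,80,70): 
    t=np.radians(th);P=pw(0,-.115*np.sin(t),.115*np.cos(t)); print(th,P,proj("side",P),proj("top",P))
print(st,tt,proj("top",bot.read_position()),bot.read_position())
E
```

```text
(array([0.52336219, 0.16865659, 0.19173231]), np.float64(0.0015374947971504515)) tip meas
top arm z.16 [0.52732562 0.17424815 0.16      ] [0.52621548 0.26485447 0.16      ]
90 [np.float64(0.5219252994698081), np.float64(0.16433593562829418), np.float64(0.155)] [[318.82258224 166.07189824]] [[237.43045131 233.0337551 ]]
80 [np.float64(0.5219689726302787), np.float64(0.16608249808894954), np.float64(0.174969540431697)] [[318.73821917 159.90225845]] [[235.37608554 232.28780538]]
70 [np.float64(0.5220986651248094), np.float64(0.17126911705435188), np.float64(0.19433231648245192)] [[318.45371992 153.10334826]] [[231.93539753 231.54078456]]
(318.8, 154.4) (233.2, 230.8) [[204.69152754 225.83853379]] [0.52193332 0.20710823 0.33809553]
```

The arm is only at about 70–75°. The upper finger probably rode on the lip, then slipped past. I'll finish the fold from above with the gripper turned 90°, and photograph it before retreating.

```bash
python3 - <<'E'
from h import *
print(bot.read_gripper_width())
P=pw(.003,-.078,.185)
for s in(1,-1):
    j=bot.solve_ik(P,q(A+s*np.pi/2)); print(s,j)
    if j is not None and abs(j[5]-bot.read_joint_positions()[5])<2: break
bot.goto_joints(j)
bot.move_linear(pw(.003,-.078,.06),speed=.2)
f=bot.move_linear(pw(.003,-.078,0.0),speed=.04,until_force=12)
print(f,bot.read_position(),bot.read_ft_force(),bot.read_clock())
a=snap("side","",230,80,160,120);b=snap("top","",110,170,160,120)
p=bot.read_position();bot.move_linear([p[0],p[1],.34],speed=.25)
c=snap("side","",230,80,160,120);d=snap("top","",110,170,160,120)
cv2.imwrite("pics/hook2.png",np.vstack([np.hstack([a,b]),np.hstack([c,d])])); print(bot.read_clock())
E
```

```text
0.0016769259116178612
1 [0.23442246 0.3042028  0.13289898 1.39949251 0.         1.83021879]
-1 [ 0.23442246  0.3042028   0.13289898  1.39949251  0.         -1.31137387]
False [0.52605865 0.20128242 0.15527295] [ 0.81821371  0.12291998 -0.50269089] 14.5167
15.6083
```

View pics/hook2.png

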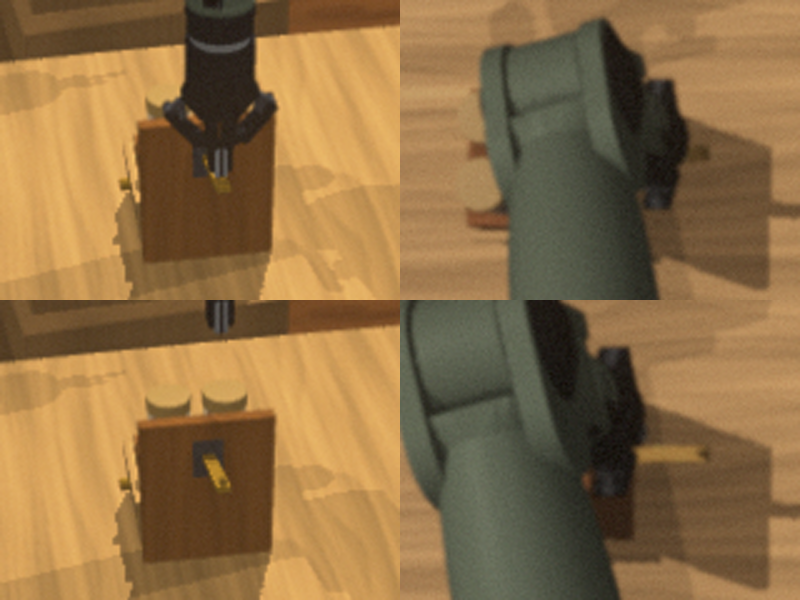

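```bash
python3 - <<'E'
from h import *
T=[.52606,.20128,.15527]
f=lambda P,c:(proj(c,P)-([230,80] if c=="side" else [110,170]))/.4
print("PIV",f(PIV,"side"),f(PIV,"top"))
print("TCP",f(T,"side"),f(T,"top"))
for th in(90,75,60):
    t=np.radians(th)
    print(th,[ (f(pw(x,-r*np.sin(t)+l*np.cos(t),r*np.cos(t)+l*np.sin(t)),"side")[0].round(),f(pw(x,-r*np.sin(t)+l*np.cos(t),r*np.cos(t)+l*np.sin(t)),"top")[0].round()) for r,l,x in((.115,-.004,-.008),(.115,-.004,.008),(.115,.014,-.008),(.115,.014,.008))])
a=cv2.imread("pics/hook2.png")[300:,:400][100:240,150:290]
cv2.imwrite("pics/h3.png",cv2.resize(a,(560,560),interpolation=cv2.INTER_CUBIC))
E
```

```text
PIV [[206.41505673 156.53905254]] [[207.28476703 157.15060899]]
TCP [[219.65833523 195.18739088]] [[282.51585254 154.26144177]]
90 [(array([215., 219.]), array([319., 166.])), (array([229., 217.]), array([319., 150.])), (array([215., 206.]), array([316., 164.])), (array([229., 204.]), array([316., 148.]))]
75 [(array([215., 195.]), array([311., 163.])), (array([229., 194.]), array([311., 147.])), (array([214., 180.]), array([303., 162.])), (array([228., 179.]), array([304., 145.]))]
60 [(array([213., 169.]), array([295., 161.])), (array([227., 168.]), array([296., 144.])), (array([212., 153.]), array([283., 159.])), (array([226., 151.]), array([284., 143.]))]
```

View pics/h3.png

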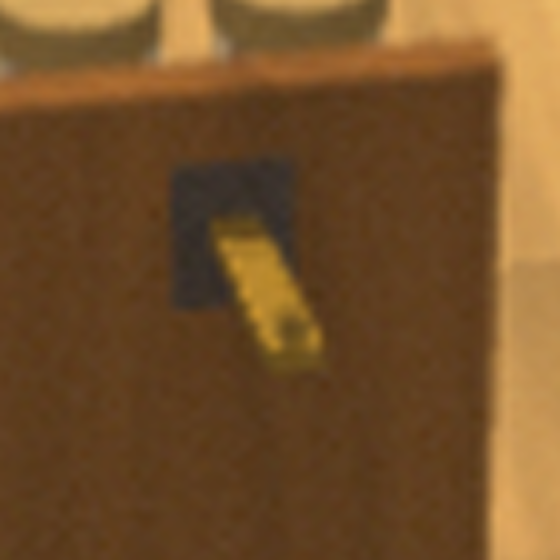

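```bash
python3 - <<'E'
from h import *
p=bot.read_position();print(p,bot.read_gripper_width(),bot.read_joint_positions(),bot.read_tool_rot())
f=lambda P,c:(proj(c,P)-([230,80] if c=="side" else [110,170]))/.4
print(f(p,"side"),"seen (220,32)"); print(f([p[0],p[1],p[2]+.02],"side"))
E
```

```text
[0.52514285 0.20106451 0.33814116] 0.0039007679260535926 [ 2.34412141e-01  3.05766411e-01  1.30455274e-01  1.39878043e+00
 -2.96763723e-05 -1.31136139e+00] [-0.00142208 -0.69820384  0.71589711  0.00083221]
[[219.09189717  55.51961081]] seen (220,32)
[[219.11995966  39.09083572]]
```

The fingertip shows about 20–25 mm higher than the TCP I project, which would explain the incomplete fold. A touch on the free table will settle the offset.

```bash
python3 - <<'E'
from h import *
p=bot.read_position()
bot.move_linear([.5,.04,.2],speed=.3)
bot.move_linear([.5,.04,.02],speed=.2)
f=bot.move_linear([.5,.04,-.035],speed=.04,until_force=6)
print(f,bot.read_position(),bot.read_ft_force())
bot.move_linear([.5,.04,.2],speed=.3)
print(bot.read_clock())
E
```

```text
True [ 0.49973314  0.03998959 -0.03243569] [-1.05560963  0.59604611  6.20741329]
19.65
```

The true fingertip is about 31 mm above the reported TCP. I'll redo the press with that correction.

```bash
cat >> h.py <<'E'
DZ=.031   # real tip height minus reported
E
python3 - <<'E'
from h import *
bot.move_linear(pw(.002,-.08,.12),speed=.3)
bot.move_linear(pw(.002,-.08,.035-DZ),speed=.15)
f=bot.move_linear(pw(.002,-.08,-.02-DZ),speed=.04,until_force=14)
print(f,bot.read_position(),bot.read_ft_force(),bot.read_clock())
p=bot.read_position();bot.move_linear([p[0],p[1],.3],speed=.25)
c=snap("side","",230,80,160,120);d=snap("top","",110,170,160,120)
cv2.imwrite("pics/hook4.png",np.hstack([c,d])); print(bot.read_clock())
E
```

```text
True [0.52480243 0.19917413 0.12634491] [-2.45960359  0.38833266  8.69422225] 22.1833
23.1333
```

View pics/hook4.png

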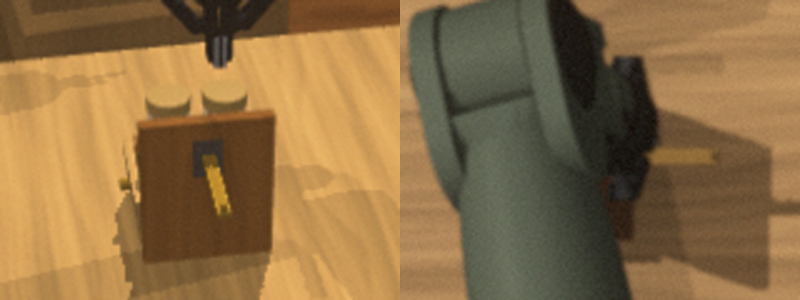

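The arm is now level: tip at crop (224,213), where the model gives 204–219 for 90°, and firm contact came at height 0.158. Next is the grey ring.

```bash
python3 - <<'E'
from h import *
G=[.4577,-.330]; a=.19
bot.set_gripper(.6,60)
bot.move_pose([*G,.23],q(a+np.pi))
f=bot.move_linear([*G,.134-DZ],speed=.12,until_force=8)
print(f,bot.read_position(),bot.read_clock())
c=snap("side","",250,250,160,120);d=snap("top","",350,190,160,120)
if not f:
    bot.set_gripper(0.0,60); print(bot.read_gripper_width(),bot.read_finger_force(),bot.read_ft_force())
e=snap("side","",250,250,160,120);g=snap("top","",350,190,160,120)
cv2.imwrite("pics/grasp.png",np.vstack([np.hstack([c,d]),np.hstack([e,g])])); print(bot.read_clock())
E
```

```text
False [ 0.45821071 -0.33044336  0.10375219] 26.825
0.13324763745647994 59.17566955089569 [-0.49549703  1.25606691  2.60367077]
27.4583
```

View pics/grasp.png

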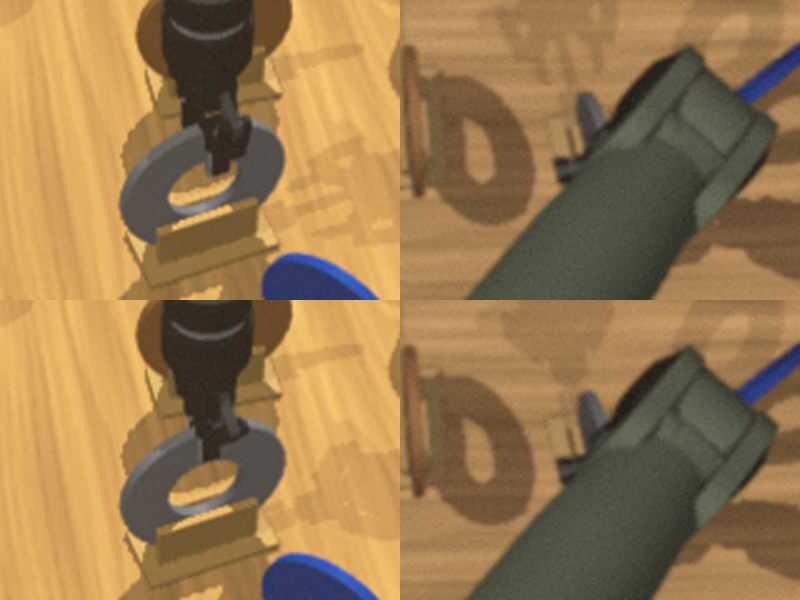

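The grasp is good: fingers straddle the rim, opening 11.3 mm. Lift, carry over the cork ring, thread the hook and lower.

```bash
python3 - <<'E'
from h import *
p=bot.read_position(); off=.088-p[2]
bot.move_linear([p[0],p[1],.31],speed=.15)
print(bot.read_gripper_width(),bot.read_ft_force(),bot.read_clock())
Q=q(A+np.pi); T=pw(.002,-.185,0)[:2]
bot.move_linear([*T,.31],speed=.25,rotation=Q)
bot.move_linear([*T,.160-off],speed=.15)
print(off,bot.read_clock())
c=snap("side","",230,60,200,150);
f=bot.move_linear([*pw(.002,-.06,0)[:2],.160-off],speed=.08,until_force=6)
print("insert",f,bot.read_position(),bot.read_ft_force())
if not f:
    g=bot.move_linear([*pw(.002,-.06,0)[:2],.117-off],speed=.03,until_force=4)
    print("lower",g,bot.read_position(),bot.read_ft_force())
d=snap("side","",230,60,200,150)
cv2.imwrite("pics/hang.png",np.hstack([c,d])); print(bot.read_clock())
E
```

```text
0.12927314222539021 [ 0.09879359  0.44577293 -1.14081597] 28.9917
-0.015312475274700671 31.9083
insert False [0.52532202 0.21883112 0.17531499] [-0.23011746  0.5447826  -2.11540414]
lower True [0.52520432 0.21926367 0.13790704] [-0.83360709  1.10924762  6.24676343]
34.8583
```

View pics/hang.png

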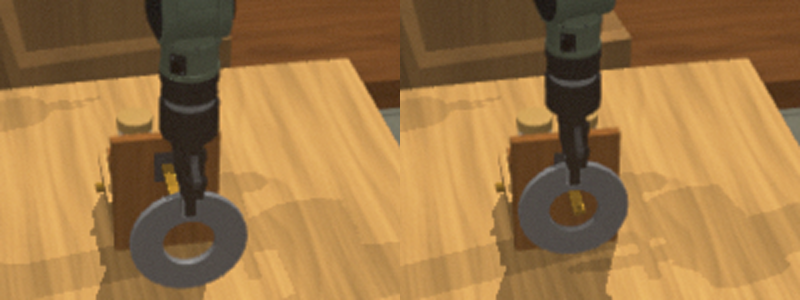

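The hook's end shows through the ring's hole at about (577,203), and contact came at centre height 0.1226 (expected 0.124). Releasing.

```bash
python3 - <<'E'
from h import *
p=bot.read_position()
bot.move_linear([p[0],p[1],p[2]+.001],speed=.02)
bot.set_gripper(.4); bot.wait(.3)
bot.move_linear([p[0],p[1],p[2]+.06],speed=.06)
bot.move_linear([p[0],p[1]-.02,.34],speed=.2); bot.wait(.5)
print(bot.read_ft_force(),bot.read_clock())
c=snap("side","",230,60,200,150);d=snap("top","",110,170,280,210)
cv2.imwrite("pics/end.png",np.hstack([c,d]))
E
```

```text
[ 0.97773465 -0.16760677 -0.68861433] 38.2917
```

View pics/end.png

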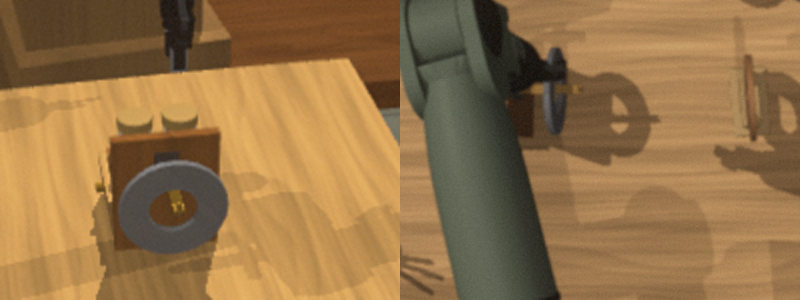

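The grey ring hangs on the level hook (hole at about (175,205)), the gripper is clear above it, and the cork ring still stands in its stand.

```bash
python3 -c "
from cell import bot
print(bot.close_job())"
```

```text
the job is handed in; nothing more can be done
None
```

The hook is folded down level, the grey ring hangs on it by its centre hole, the cork trivet still stands in its stand, and the job was handed in at about 38 s. One risk: my first push read about 50 N at the wrist (the real fingertip sits 31 mm above the reported TCP), and I can't rule out that the gripper's body passed its 40 N limit.

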